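# Snap the protective cap onto the stud of the locating board

## Task

Before the glue-up, cover the steel stud of the locating board: slide the grey plastic cap out of the open end of its keeper rail, set it upright over the stud and press it straight down past the click until its flange sits flush on the board. Finish with the gripper still on the cap and still pressing it firmly down; do not let go. Leave the tape roll, pencil and offcut where they are.

Things in the scene. Friction and masses are not known exactly. Their poses are not given: they have to be found in the camera images.
- cap_grip (a point): Centre of the ribbed round grip (28 mm diameter, 26 mm tall) on top of the loose grey plastic cap, on the cap's axis, 47 mm above its underside and 13 mm below its top. The cap starts upright in the keeper, resting on the slot floor.
- cap_foot (a point): Centre of the underside of the same cap, on its axis.
- keeper_mouth (a point): Middle of the open end of the keeper, on the slot floor, 4 mm above the bench. Its -y axis points out of the open end, +y along the slot into it (closed at the far end), z up. The cap is clear of the keeper once its axis is more than 32 mm outside this point along -y.
- stud_foot (a point): Centre of the foot of the upright steel stud, level with the board's top. The stud is 19 mm in diameter, 29.5 mm tall, its top 9 mm tapering to 8 mm. Three sprung balls stick out of it 10 mm above the board. The cap's lip meets them with its underside about 15 mm above the board; pushing past takes about 10 to 14 N, then the force drops (click) and the balls draw the cap down flat onto the board.
- board: The locating board, fixed to the bench: plywood, 110 x 130 x 14 mm, with a 12 mm high wooden fence along its own -y edge, whose inner face is 53 mm from the stud's axis; origin under its centre on the bench, straight below the stud and 14 mm below stud_foot; z up.
- cap: The cap, 90 g, 60 mm tall; origin at the centre of its underside, z up. From the bottom: flange 64 mm diameter, 5 mm thick; hollow body 48 mm diameter up to 34 mm; solid grip 28 mm diameter from 34 to 60 mm. In the underside a round hole, 31 mm deep, whose mouth is a snap lip 23 mm in diameter and 5 mm thick.
- tape_roll: Bystander: roll of tape lying flat, 103 mm across, 25 mm high, origin at the centre of its underside.
- pencil: Bystander: flat pencil, 173 mm long, 8 mm thick, origin at the centre of its underside.
- offcut: Bystander: small dark wood offcut, 62 x 97 x 22 mm, origin at the centre of its underside.
- keeper: The keeper rail, fixed to the bench: wooden tray with two aluminium rails, 94 mm wide, 130 mm long, 17 mm high; origin under its centre, axes as keeper_mouth. The cap's flange lies in a slot (70 mm wide, 8 mm high) under the rails, which leave 54 mm between them, so the cap cannot be lifted out, only slid out.
Mind the look-alikes: they are no part of the job. What is shaped like the cap but green, orange or yellow is not meant.

How it is judged:
By the outcome, as a careful person would: the job done as asked, in the order asked, and still so for the second after the job is handed in, while the arm keeps its last pose, push and grip.
It also fails if it takes over 42 s, if anything falls off the work surface, if the arm or the gripper's body presses on something with over 40 N, if the wrist force passes 120 N, or if a joint passes its speed limit or range.

## Robot

A 6-joint arm with a two-finger parallel gripper is mounted at the origin on a cart in front of the work surface, level with it; the furniture and walls round the work are solid. World frame = base frame: x ahead of the robot, y to its left, z up, the work surface at z = 0. Lengths are in mm, angles in rad, forces in N, time in s.
With the tool pointing down it reaches from about 300 to 775 mm from the base axis. Payload 14.6 kg.
Tool frame: the origin (TCP) lies at the very end of the fingers, on their centre line; the grasp point (between the pads) lies 19 mm behind it; z points along the fingers, y is the line along which they close (so a half turn about z gives the same grasp; the last joint's range is limited). The gripper opens to 94 mm and grips with 3 to 60 N. Pads are 16 mm wide; open, the fingers measure 119 mm over their backs; the gripper's body (75 mm by 177 mm) begins 78 mm behind the grasp point.
Start: joints at [1.06, 0.3, 1.521, -0, 1.321, -0.067], TCP at [236.152, 496.711, 205.446] pointing down, gripper open.
Joint ranges: [-3.03, 3.03], [-0.79, 2.21], [0.23, 2.52], [-1.04, 4.18], [0, 3.07], [-2.55, 2.55]. Speed limits (rad/s): [2.22, 2.22, 2.57, 3.14, 3.14, 3.14].

## Interface

Orientations are given as [roll, pitch, yaw] about the fixed x, y, z axes, in that order (R = Rz(yaw) Ry(pitch) Rx(roll)).
In Python, from cell import manip, optics gives the robot as it stands.
- The arm moves only by the shell command python3 -m crank 'ROWS' [FORCE]. ROWS is JSON, a list of rows, each a list of 7 numbers: the opening in per cent of the stroke, from 0 (shut) to 100 (fully open), then the shift along the tool's x, y, z in mm, then the turn, a rotation vector about the tool's x, y, z in rad. A call has 1 to 10 rows; each row is the pose to reach, as a shift and turn from the pose commanded when the call began, along the tool's axes at that moment; what a row does not reach only later rows make up. A row lasts 1/10 s, in which the tool goes at most 50 mm and 8.59 degrees, less where a joint would pass 70% of its speed; a pose out of reach is approached as far as the arm can. A call with a gripper value outside its range is refused whole. The fingers move at their own pace and stop on an object; FORCE is the grip in N (left out, the last holds). Time passes only in rows, so rows that repeat a pose let the fingers close. It gives the time, the measured TCP pose, the force, the opening and the grip force at its end, in the units of the state.
- manip.read_state(): the state, without advancing time (a new reading comes with each control period).
- optics.camera(name): name is "scene" or "top"; returns (picture, depth): 480x640x3 uint8, red, green, blue; 480x640 float32, mm along the optical axis (not along the pixel's ray), 0 where there is no reading.
- optics.calibration(name): a dict with "camera_matrix" (3x3 intrinsics, pixels), "R" (3x3) and "t" (3): a world point X has camera coordinates R X + t. Camera axes: x right, y down, z forward; pixel columns grow to the right and rows downward; lengths in mm; the calibration is good to about 2 mm. A picture is of the moment at which its call begins. calibration takes no time and is no camera call.
- manip.sign_off(): hands the job in; it is judged then, once.
The state is a dict: "clock": time; "joints": joint angles; "qd": joint speeds; "effort": joint torques, N m; "eef_pos": TCP position; "eef_rot": TCP orientation; "wrist_force": force on the tool from outside, world axes, zero at the start; "moment": the same for the moment, N m; "finger_gap": finger opening in mm; "finger_force": force on a finger pad.
Only numpy, scipy, OpenCV 4.12 (cv2) and the standard library are available. Lean on these libraries where they do the work, as an engineer would, in place of code of your own. Each camera call takes 0.05 s, during which the arm holds its last target. There are 200 camera calls.

## Working session

There is one attempt and no reset: what is moved stays moved. The work goes in short steps, Python scripts to look and compute and a shell command to move; the robot and the scene stay as the last step left them, time stands still between calls to the robot, and variables do not carry over. Pictures are saved under pics/ and viewed, at most 10 in all, crops included, and the job is handed in when it is done.

```bash
mkdir -p pics; ls
python3 - <<'E'
from cell import manip, optics
import cv2,numpy as np
for n in("scene","top"):
    p,d=optics.camera(n); cv2.imwrite(f"pics/{n}0.png",p[:,:,::-1]); np.save(f"{n}0.npy",d); np.save(f"{n}0p.npy",p)
    c=optics.calibration(n); print(n,c)
print(manip.read_state())
E
```

```text
pics
scene {'camera_matrix': array([[436.34859998,   0.        , 324.63150381],
       [  0.        , 436.34859998, 245.38334041],
       [  0.        ,   0.        ,   1.        ]]), 'R': array([[ 0.65125874, -0.75880173,  0.00905472],
       [-0.54580775, -0.47667495, -0.68911166],
       [ 0.52721528,  0.44384785, -0.7245986 ]]), 't': array([-416.37567793,  287.85840351,  750.5318456 ])}
top {'camera_matrix': array([[513.15123766,   0.        , 318.89838612],
       [  0.        , 513.15123766, 234.02237163],
       [  0.        ,   0.        ,   1.        ]]), 'R': array([[-0.01086485, -0.99985979, -0.01274192],
       [-0.9937909 ,  0.01220826, -0.11059205],
       [ 0.1107321 ,  0.01146124, -0.9937842 ]]), 't': array([ -64.33891514,  538.19141863, 1175.3259447 ])}
{'clock': 0.1, 'joints': array([ 1.06039575e+00,  3.00452310e-01,  1.52152540e+00, -7.66966420e-06,
        1.32074429e+00, -6.66026984e-02]), 'qd': array([ 4.98900832e-04, -1.44934057e-03,  6.98690510e-04,  7.63448539e-04,
       -1.53387563e-05,  1.38005223e-03]), 'effort': array([ 1.59148494e-03, -5.32645476e+01, -3.53285336e+01,  7.08999485e-02,
        2.35045189e-02, -7.28314944e-05]), 'eef_pos': array([236.03753952, 496.49737927, 204.92020522]), 'eef_rot': array([-3.14046532e+00, -6.77489806e-05,  2.69779664e+00]), 'wrist_force': array([ 0.08625501, -0.19290535, -0.18308065]), 'moment': array([-0.03663806,  0.01066499, -0.02197695]), 'finger_force': 0.0, 'finger_gap': 93.59357204909718}
```

View pics/scene0.png

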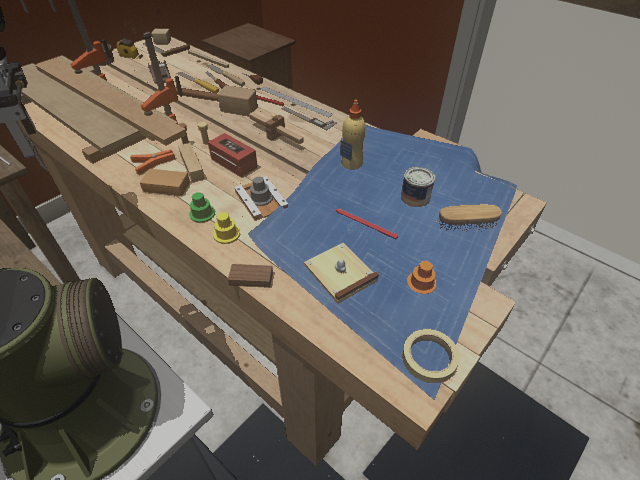

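View pics/top0.png

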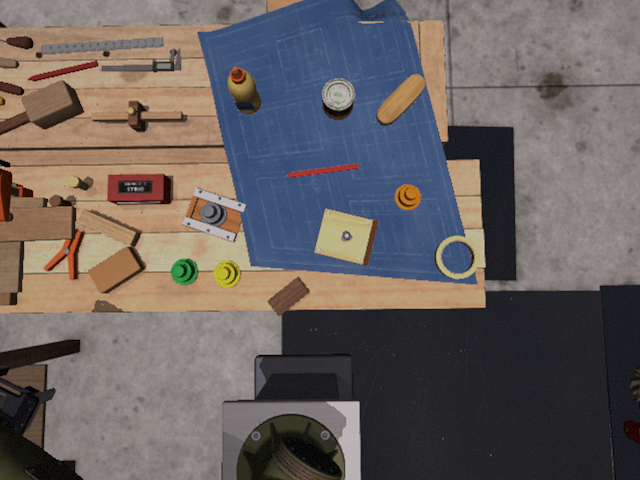

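The scene shows four cap-shaped things, given here by their top-view pixels: green (183,271), yellow (227,273), orange (407,196) and grey (211,213). Only the grey one sits between aluminium rails, so it fits the description. The board with its stud is at (346,237), with the fence on its right side. I'll confirm in an enlarged crop.

```bash
python3 - <<'E'
import numpy as np,cv2
p=np.load("top0p.npy");s=np.load("scene0p.npy")
a=cv2.resize(p[180:250,170:260],None,fx=5,fy=5,interpolation=cv2.INTER_CUBIC)
b=cv2.resize(s[165:225,225:300],None,fx=4.6,fy=4.6,interpolation=cv2.INTER_CUBIC)
c=cv2.resize(p[200:275,305:385],None,fx=3.2,fy=3.2,interpolation=cv2.INTER_CUBIC)
im=np.zeros((600,800,3),np.uint8)
im[:a.shape[0],:a.shape[1]]=a; im[:b.shape[0],455:455+b.shape[1]]=b; im[352:352+c.shape[0],:c.shape[1]]=c
cv2.imwrite("pics/crop1.png",im[:,:,::-1])
E
cat > h.py <<'E'
import numpy as np
from cell import optics
def px2w(n,u,v,z=None,d=None):
    c=optics.calibration(n);K,R,t=c["camera_matrix"],c["R"],c["t"]
    r=np.linalg.inv(K)@np.array([u,v,1.]);o=-R.T@t;w=R.T@r
    return o+w*(d if d is not None else (z-o[2])/w[2])
E
```

```text
(no output)
```

View pics/crop1.png

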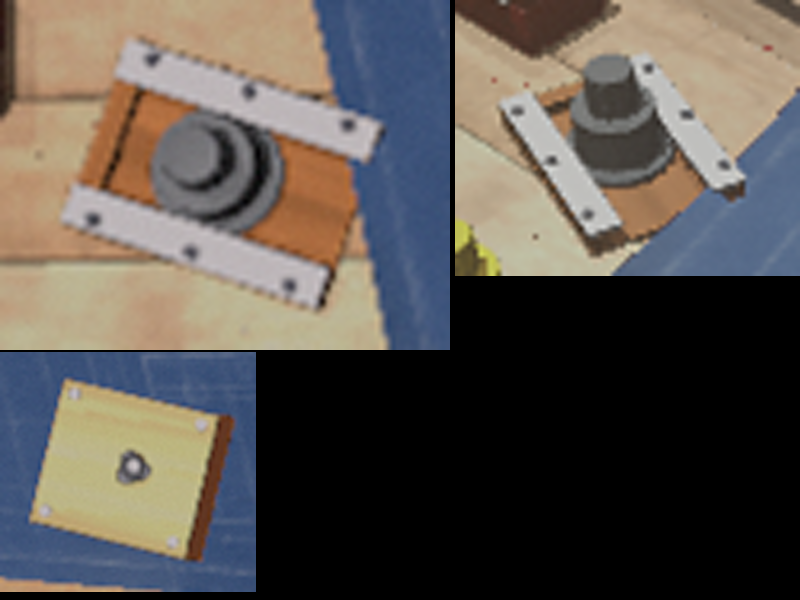

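The crop confirms the grey cap between the rails. The stop bar is at the left end (crop ~(115,140)), so the slot opens to the right, towards the board. The stud is at about top-view pixel (346,235), and the dark fence is on the board's right. Next I measure both from depth.

```bash
cat > meas.py <<'E'
import numpy as np,cv2
from h import *
def cloud(n,d):
    c=optics.calibration(n);K,R,t=c["camera_matrix"],c["R"],c["t"]
    v,u=np.mgrid[:480,:640];r=np.stack([(u-K[0,2])/K[0,0],(v-K[1,2])/K[1,1],np.ones(u.shape)],-1)*d[...,None]
    return (r-t)@R
E
python3 - <<'E'
from meas import *
np.set_printoptions(precision=1,suppress=True)
cap=px2w("top",208.6,211.6,64); st=px2w("top",346,235.4,43.5)
print("px cap",cap,px2w("scene",258.7,180.2,64),"stud",st)
for (u,v) in [(130,38),(385,122),(62,220),(322,310)]: print("kc",px2w("top",170+(u+.5)/5-.5,180+(v+.5)/5-.5,17))
for (u,v) in [(66,380),(218,414),(186,557),(30,520)]: print("bc",px2w("top",305+(u+.5)/3.2-.5,200+(v-352+.5)/3.2-.5,14))
for n in("top","scene"):
    P=cloud(n,np.load(n+"0.npy"));
    for nm,c,r,lo,hi in [("captop",cap,28,56,75),("capflange+body",cap,28,30,46),("stud",st,18,32,60),("board",st,40,8,22),("rails",cap,60,12,24)]:
        m=(np.hypot(P[...,0]-c[0],P[...,1]-c[1])<r)&(P[...,2]>lo)&(P[...,2]<hi); q=P[m]
        if len(q): print(n,nm,len(q),"mean",q.mean(0),"med",np.median(q,0),"mid",(q.min(0)+q.max(0))/2)
E
```

```text
px cap [588.5 181.9  64. ] [591.2 177.4  64. ] stud [ 531.9 -133.5   43.5]
kc [655.7 224.8  17. ]
kc [613.2 101.7  17. ]
kc [567.8 255.9  17. ]
kc [523.2 131.3  17. ]
bc [600.6 -86.3  14. ]
bc [ 573.5 -199.2   14. ]
bc [ 467.3 -173.2   14. ]
bc [496.1 -58.4  14. ]
top captop 121 mean [590.1 184.5  63.3] med [590.1 184.8  63.3] mid [590.4 184.4  63.7]
top capflange+body 198 mean [587.1 181.1  37.6] med [584.5 177.4  37.7] mid [590.2 185.4  37.4]
top stud 50 mean [ 530.8 -132.7   39.1] med [ 530.7 -133.5   39.5] mid [ 531.2 -133.8   40.7]
top board 800 mean [ 531.6 -133.5   13.8] med [ 531.3 -134.1   13.7] mid [ 531.3 -133.6   14.7]
top rails 702 mean [588.4 183.8  16.7] med [583.2 182.5  16.6] mid [588.2 182.4  18. ]
scene captop 81 mean [589.4 178.2  63.1] med [589.  177.5  63.8] mid [591.  179.5  61.6]
scene capflange+body 158 mean [584.4 173.1  37.9] med [581.2 170.3  38. ] mid [590.5 181.2  37.9]
scene stud 52 mean [ 528.7 -139.6   39. ] med [ 527.8 -140.1   38.5] mid [ 530.5 -138.8   39.4]
scene board 688 mean [ 530.2 -134.3   14.5] med [ 527.5 -136.6   14.4] mid [ 532.1 -133.4   15.6]
scene rails 447 mean [584.6 180.4  17.3] med [573.9 175.9  17.3] mid [590.5 182.1  18. ]
```

```bash
cat >> meas.py <<'E'
from cell import manip
from scipy.spatial.transform import Rotation as Ro
def go(x,y,z,ang=None):
    """shift in tool axes to TCP target; turn so that tool y points along world angle ang (deg), tool down"""
    s=manip.read_state();R=Ro.from_euler("xyz",s["eef_rot"])
    d=R.inv().apply(np.array([x,y,z])-s["eef_pos"])
    w=np.zeros(3)
    if ang is not None: w=(R.inv()*Ro.from_euler("xyz",[np.pi,0,np.radians(ang+90)])).as_rotvec()
    print("shift",d.round(1),"turn",w.round(4))
E
python3 - <<'E'
from meas import *
go(591,182.5,205,70.6); go(591,182.5,120,70.6)
E
```

```text
shift [-455.4 -131.2    0. ] turn [-1.100e-03 -1.000e-04 -1.052e-01]
shift [-455.4 -131.1   85. ] turn [-1.100e-03 -1.000e-04 -1.052e-01]
```

```bash
python3 -m crank '[[100,-45,-13,0,0,0,-0.02],[100,-90,-26,0,0,0,-0.04],[100,-135,-39,0,0,0,-0.06],[100,-180,-52,0,0,0,-0.08],[100,-225,-65,0,0,0,-0.105],[100,-270,-78,0,0,0,-0.105],[100,-315,-91,0,0,0,-0.105],[100,-360,-104,0,0,0,-0.105],[100,-405,-117,0,0,0,-0.105],[100,-455,-131,0,0,0,-0.105]]' 60
python3 -m crank '[[100,0,0,20,0,0,0],[100,0,0,60,0,0,0],[100,0,0,85,0,0,0],[100,0,0,85,0,0,0]]'
python3 - <<'E'
from meas import *
s=manip.read_state();print(s["eef_pos"],s["eef_rot"])
go(591,182.5,41,70.6)
p,d=optics.camera("scene");t,e=optics.camera("top")
a=cv2.resize(p[100:240,190:340],None,fx=2.6,fy=2.6);b=cv2.resize(t[160:260,150:270],None,fx=3.2,fy=3.2)
im=np.zeros((400,800,3),np.uint8);im[:a.shape[0],:a.shape[1]]=a;im[:b.shape[0],400:400+b.shape[1]]=b
cv2.imwrite("pics/above.png",im[:,:,::-1])
E
```

```text
clock: 1.1
eef_pos: [590.4, 182.9, 205.2]
eef_rot: [-3.141, -0.0, 2.803]
wrist_force: [1.0, 0.6, 0.4]
finger_gap: 94.1
finger_force: 0.0
clock: 1.5
eef_pos: [587.6, 183.8, 116.6]
eef_rot: [-3.138, -0.006, 2.803]
wrist_force: [-0.1, 0.1, 0.2]
finger_gap: 93.9
finger_force: 0.0
[587.63987475 183.75384299 116.58099833] [-3.1378754  -0.00561375  2.80261545]
shift [-4.   0.2 75.6] turn [-0.0037 -0.0056 -0.0004]
```

View pics/above.png

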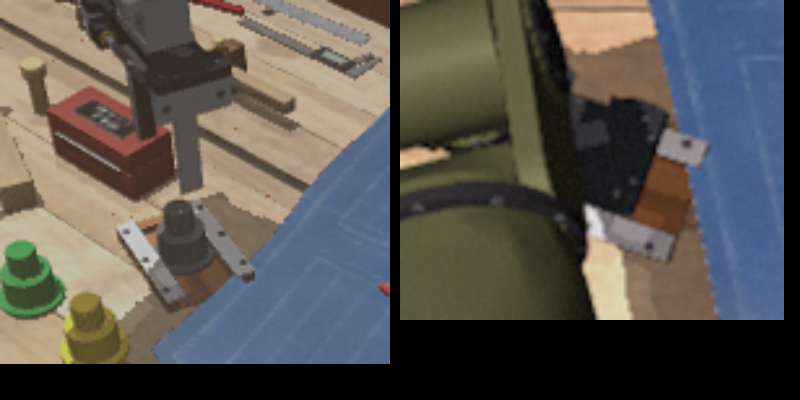

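The fingers straddle the cap along the slot. The red toolbox sits near the left finger, so I check its clearance before lowering.

Run:
```python
from meas import *
P=cloud("top",np.load("top0.npy"))
q=P[172:206,104:174].reshape(-1,3);q=q[q[:,2]>30];print("box",np.percentile(q,[1,99],axis=0).round())
print(manip.read_state()["eef_pos"]); go(591,182.5,41,70.6)
```

```text
box [[615. 291.  32.]
 [679. 420.  66.]]
[589.58003939 184.38761062 121.14387642]
shift [-2.  -1.3 80.1] turn [ 0.      0.0001 -0.0001]
```

```bash
python3 -m crank '[[100,0,0,25,0,0,0],[100,-1,-1,55,0,0,0],[100,-2,-1,72,0,0,0],[100,-2,-1,79,0,0,0],[100,-2,-1,79,0,0,0],[100,-2,-1,79,0,0,0]]'
python3 -m crank '[[30,0,0,0,0,0,0],[20,0,0,0,0,0,0],[20,0,0,0,0,0,0],[20,0,0,0,0,0,0],[20,0,0,0,0,0,0],[20,0,0,0,0,0,0],[20,0,0,0,0,0,0],[20,0,0,0,0,0,0]]' 40
```

```text
clock: 2.2
eef_pos: [591.8, 183.0, 43.2]
eef_rot: [3.14, 0.002, 2.803]
wrist_force: [0.1, -0.4, 0.1]
finger_gap: 94.2
finger_force: 0.0
clock: 3.0
eef_pos: [590.9, 182.7, 41.4]
eef_rot: [-3.142, -0.0, 2.803]
wrist_force: [0.8, -0.2, 0.2]
finger_gap: 33.4
finger_force: 0.0
```

```bash
python3 -m crank '[[20,0,0,0,0,0,0],[20,0,0,0,0,0,0],[20,0,0,0,0,0,0],[20,0,0,0,0,0,0]]' 40
python3 - <<'E'
from meas import *
go(591-.332*115,182.5-.943*115,41,70.6)
E
```

```text
clock: 3.4
eef_pos: [590.9, 182.7, 41.4]
eef_rot: [3.142, 0.0, 2.803]
wrist_force: [0.2, -0.3, 0.2]
finger_gap: 27.3
finger_force: 40.0
shift [  -0.2 -115.2    0.4] turn [ 0.      0.0001 -0.0002]
```

```bash
python3 -m crank '[[20,0,0,-1,0,0,0],[20,0,-8,-1,0,0,0],[20,0,-16,-1,0,0,0],[20,0,-26,-1,0,0,0],[20,0,-36,-1,0,0,0],[20,0,-46,-1,0,0,0]]'
python3 -m crank '[[20,0,-12,0,0,0,0],[20,0,-24,0,0,0,0],[20,0,-36,0,0,0,0],[20,0,-48,0,0,0,0],[20,0,-60,0,0,0,0],[20,0,-72,0,0,0,0],[20,0,-74,0,0,0,0],[20,0,-74,0,0,0,0]]'
```

```text
clock: 4.0
eef_pos: [575.3, 138.3, 42.5]
eef_rot: [-3.142, -0.0, 2.802]
wrist_force: [0.4, -0.6, -0.5]
finger_gap: 27.5
finger_force: 40.0
clock: 4.8
eef_pos: [551.1, 69.2, 42.5]
eef_rot: [3.141, 0.0, 2.802]
wrist_force: [1.0, 0.4, -0.4]
finger_gap: 27.1
finger_force: 40.0
```

```bash
python3 -m crank '[[20,0,0,-20,0,0,0],[20,0,0,-50,0,0,0],[20,0,0,-70,0,0,0],[20,0,0,-70,0,0,0],[20,0,0,-70,0,0,0]]'
python3 - <<'E'
from meas import *
go(531.4,-133.7,112,70.6)
p,d=optics.camera("scene")
cv2.imwrite("pics/lift.png",cv2.resize(p[110:290,220:420],None,fx=3,fy=3)[:,:,::-1])
E
```

```text
clock: 5.3
eef_pos: [550.9, 69.8, 111.9]
eef_rot: [3.142, -0.0, 2.803]
wrist_force: [-1.3, -0.2, -0.3]
finger_gap: 27.1
finger_force: 40.0
shift [-4.910e+01 -1.985e+02 -1.000e-01] turn [ 0.     -0.0001  0.0002]
```

View pics/lift.png

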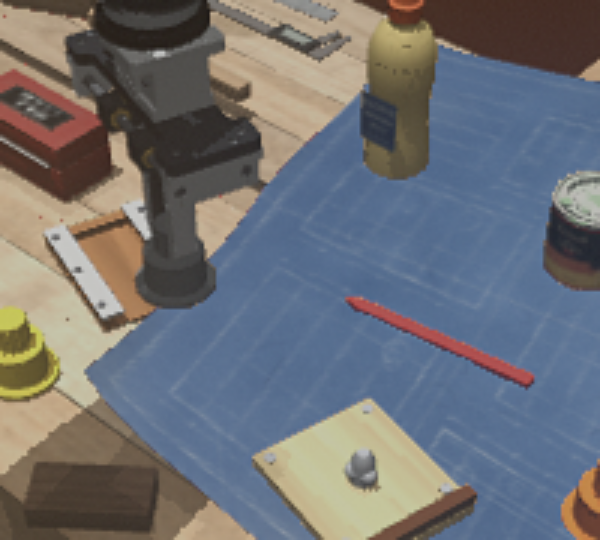

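The cap hangs upright in the gripper and clear of the keeper, with the flange at crop (176,285). The stud is at crop (362,465). Now I compare the cap's sideways offset with the stud in this same camera.

Run:
```python
from meas import *
p,d=optics.camera("scene");P=cloud("scene",d);c=optics.calibration("scene")
h=c["R"][0]*[1,1,0];h/=np.linalg.norm(h);s=manip.read_state();T=s["eef_pos"];print("h",h,T)
def mid(P,ctr,r,lo,hi,nm):
    m=(np.hypot(P[...,0]-ctr[0],P[...,1]-ctr[1])<r)&(P[...,2]>lo)&(P[...,2]<hi)
    q=(P[m]-[ctr[0],ctr[1],0])@h; 
    print(nm,m.sum(),"h-extent rel",q.min().round(1),q.max().round(1),"z",P[m][:,2].min().round(1),P[m][:,2].max().round(1))
mid(P,T,45,70,82,"flange");mid(P,T,30,86,106,"body")
P0=cloud("scene",np.load("scene0.npy"));st=(531.4,-133.7)
mid(P0,st,18,22,50,"stud shaft");mid(P0,st,18,38,50,"stud top")
t=cloud("top",np.load("top0.npy"));m=(np.hypot(t[...,0]-st[0],t[...,1]-st[1])<18)&(t[...,2]>20);v,u=np.nonzero(m);print("top stud px",u.min(),u.max(),v.min(),v.max(),px2w("top",(u.min()+u.max())/2,(v.min()+v.max())/2,33))
```

```text
h [ 0.65128543 -0.75883284  0.        ] [550.47315103  69.67863983 111.04153679]
flange 168 h-extent rel -28.7 32.4 z 72.7 81.9
body 147 h-extent rel -21.7 25.8 z 86.0 105.8
stud shaft 93 h-extent rel -8.9 12.9 z 22.3 46.4
stud top 29 h-extent rel -4.8 8.0 z 38.2 46.4
top stud px 341 351 231 242 [ 530.40789817 -133.90359585   33.        ]
```

The camera shows the same ~2 mm sideways offset for both cap and stud, so the target (531.4, -133.7) stands.

```bash
python3 -m crank '[[20,-8,-32,0,0,0,0],[20,-18,-72,0,0,0,0],[20,-28,-112,0,0,0,0],[20,-38,-152,0,0,0,0],[20,-45,-182,0,0,0,0],[20,-49,-196,0,0,0,0],[20,-49,-198.5,0,0,0,0],[20,-49,-198.5,0,0,0,0],[20,-49,-198.5,0,0,0,0],[20,-49,-198.5,0,0,0,0]]' 60
python3 - <<'E'
from meas import *
go(531.4,-133.7,85,70.6)
p,d=optics.camera("scene");P=cloud("scene",d);c=optics.calibration("scene")
h=c["R"][0]*[1,1,0];h/=np.linalg.norm(h);T=manip.read_state()["eef_pos"];print(T)
m=(np.hypot(P[...,0]-T[0],P[...,1]-T[1])<45)&(P[...,2]>70)&(P[...,2]<82);q=(P[m]-T)@h;print(q.min(),q.max())
cv2.imwrite("pics/over.png",cv2.resize(p[180:320,270:420],None,fx=4,fy=4)[:,:,::-1])
E
```

```text
clock: 6.4
eef_pos: [531.5, -132.9, 112.4]
eef_rot: [3.142, -0.0, 2.804]
wrist_force: [-0.1, -0.8, -0.9]
finger_gap: 27.1
finger_force: 60.0
shift [-0.2 -0.8 27.4] turn [ 0.0001 -0.0002  0.0012]
[ 531.4577873  -133.03014559  112.41373643]
-28.58057677315345 32.33926900393453
```

View pics/over.png

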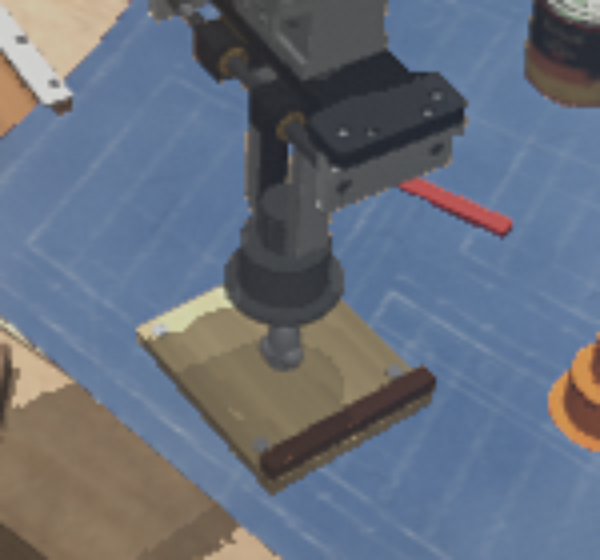

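The flange centre is at crop x≈285 and the stud at x≈283, so they are aligned. I lower in stages and watch the force.

```bash
python3 -m crank '[[20,0,-1,10,0,0,0],[20,0,-1,20,0,0,0],[20,0,-1,27,0,0,0],[20,0,-1,27,0,0,0],[20,0,-1,27,0,0,0]]'
python3 -m crank '[[20,0,0,3,0,0,0],[20,0,0,6,0,0,0],[20,0,0,9,0,0,0],[20,0,0,9,0,0,0],[20,0,0,9,0,0,0]]'
```

```text
clock: 6.95
eef_pos: [530.9, -134.9, 85.3]
eef_rot: [-3.142, -0.0, 2.803]
wrist_force: [-0.4, 0.2, -0.3]
finger_gap: 26.7
finger_force: 60.0
clock: 7.45
eef_pos: [530.9, -134.9, 76.4]
eef_rot: [-3.142, -0.0, 2.803]
wrist_force: [-0.1, -0.2, -0.4]
finger_gap: 27.1
finger_force: 60.0
```

```bash
python3 -m crank '[[20,0,0,2,0,0,0],[20,0,0,4,0,0,0],[20,0,0,6,0,0,0],[20,0,0,8,0,0,0],[20,0,0,8,0,0,0],[20,0,0,8,0,0,0]]'
```

```text
clock: 8.05
eef_pos: [531.0, -134.9, 68.4]
eef_rot: [3.142, -0.0, 2.803]
wrist_force: [0.1, -0.0, -1.7]
finger_gap: 27.5
finger_force: 60.0
```

```bash
python3 -m crank '[[20,0,0,1,0,0,0],[20,0,0,2,0,0,0],[20,0,0,3,0,0,0],[20,0,0,3,0,0,0]]'
python3 -m crank '[[20,0,0,1,0,0,0],[20,0,0,2,0,0,0],[20,0,0,2,0,0,0]]'
python3 -m crank '[[20,0,0,1,0,0,0],[20,0,0,2,0,0,0],[20,0,0,2,0,0,0]]'
```

```text
clock: 8.45
eef_pos: [531.4, -135.0, 65.7]
eef_rot: [3.141, 0.001, 2.803]
wrist_force: [2.7, 1.1, 1.2]
finger_gap: 26.8
finger_force: 60.0
clock: 8.75
eef_pos: [531.7, -135.1, 64.4]
eef_rot: [3.141, 0.002, 2.803]
wrist_force: [3.0, 0.5, 6.4]
finger_gap: 26.8
finger_force: 60.0
clock: 9.05
eef_pos: [531.7, -135.1, 62.3]
eef_rot: [3.141, 0.002, 2.803]
wrist_force: [3.1, 1.2, 5.3]
finger_gap: 27.4
finger_force: 60.0
```

```bash
python3 -m crank '[[20,-0.8,0.3,1,0,0,0],[20,-0.8,0.3,2,0,0,0],[20,-0.8,0.3,2,0,0,0]]'
python3 -m crank '[[20,0,0,1,0,0,0],[20,0,0,2,0,0,0],[20,0,0,2,0,0,0]]'
```

```text
clock: 9.35
eef_pos: [531.9, -134.9, 59.5]
eef_rot: [3.142, 0.0, 2.803]
wrist_force: [2.0, 0.4, 1.8]
finger_gap: 26.9
finger_force: 60.0
clock: 9.65
eef_pos: [531.7, -134.9, 57.0]
eef_rot: [-3.142, -0.0, 2.803]
wrist_force: [3.2, -0.3, -2.9]
finger_gap: 26.8
finger_force: 60.0
```

The force dropped and turned into a downward pull, so the click has passed. I continue to flush.

```bash
python3 -m crank '[[20,-0.8,0.3,1,0,0,0],[20,-0.8,0.3,3,0,0,0],[20,-0.8,0.3,4,0,0,0],[20,-0.8,0.3,4,0,0,0]]'
python3 -m crank '[[20,0,0,1,0,0,0],[20,0,0,2,0,0,0],[20,0,0,3,0,0,0],[20,0,0,3,0,0,0]]'
```

```text
clock: 10.05
eef_pos: [532.2, -134.8, 52.8]
eef_rot: [-3.141, -0.001, 2.803]
wrist_force: [-0.3, -0.6, -6.9]
finger_gap: 26.9
finger_force: 60.0
clock: 10.45
eef_pos: [532.9, -134.9, 51.4]
eef_rot: [3.142, 0.001, 2.803]
wrist_force: [-3.3, 1.1, 7.5]
finger_gap: 27.2
finger_force: 60.0
```

```bash
python3 -m crank '[[20,0.5,0,1,0,0,0],[20,0.5,0,2,0,0,0],[20,0.5,0,2,0,0,0],[20,0.5,0,2,0,0,0]]'
```

```text
clock: 10.85
eef_pos: [533.0, -135.0, 51.3]
eef_rot: [3.142, 0.003, 2.803]
wrist_force: [-10.7, 3.2, 28.7]
finger_gap: 26.7
finger_force: 60.0
```

```bash
python3 -m crank '[[20,0.5,0,0,0,0,0],[20,0.9,-0.1,0,0,0,0],[20,0.9,-0.1,0,0,0,0],[20,0.9,-0.1,0,0,0,0],[20,0.9,-0.1,0,0,0,0]]'
python3 - <<'E'
from meas import *
p,d=optics.camera("scene");s=manip.read_state();print(s["eef_pos"],s["wrist_force"],s["finger_force"])
P=cloud("scene",d)
m=(abs(np.hypot(P[...,0]-533,P[...,1]+135)-29)<3)&(P[...,2]>10)&(P[...,2]<24);print("flange ring z",np.percentile(P[m][:,2],[10,50,90]))
cv2.imwrite("pics/seated.png",cv2.resize(p[190:315,280:430],None,fx=5,fy=4.8)[:,:,::-1])
E
```

```text
clock: 11.35
eef_pos: [533.0, -134.9, 51.3]
eef_rot: [3.141, 0.005, 2.803]
wrist_force: [-4.0, 2.1, 24.5]
finger_gap: 27.0
finger_force: 60.0
[ 532.97310867 -134.97750126   51.31321529] [-4.53505869  1.44438326 23.41962472] 60.01029968261719
flange ring z [15.25495677 18.97358714 20.82916577]
```

View pics/seated.png

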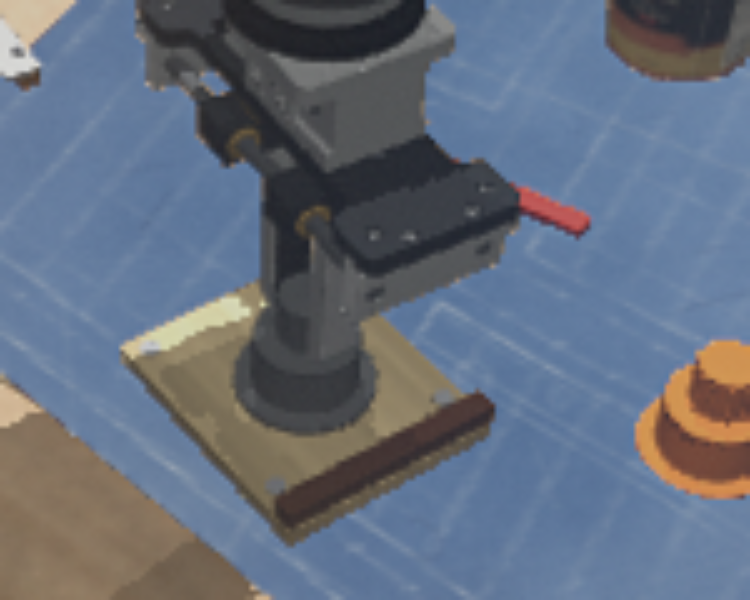

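The cap sits flat on the board, with its flange at crop (305,395) and its top at z≈19 = 14+5. I check that the push holds steady.

```bash
python3 -m crank '[[20,0,0,0,0,0,0],[20,0,0,0,0,0,0],[20,0,0,0,0,0,0],[20,0,0,0,0,0,0],[20,0,0,0,0,0,0],[20,0,0,0,0,0,0],[20,0,0,0,0,0,0],[20,0,0,0,0,0,0]]'
```

```text
clock: 12.2
eef_pos: [533.0, -135.0, 51.3]
eef_rot: [3.141, 0.005, 2.803]
wrist_force: [-3.7, 1.2, 23.6]
finger_gap: 26.8
finger_force: 60.0
```

```bash
python3 -c "
from cell import manip; print(manip.sign_off())"
```

```text
the job is handed in; nothing more can be done
None
```

The grey cap is out of its keeper and pressed past the click onto the stud. Its flange sits flush on the board, and I handed in at 12.2 s with the gripper still holding it and pressing down at about 24 N.

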